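# Load the hex bar into the bench collet and lock it

## Task

Take the steel hexagonal bar with the blue end out of the blue stock rack and feed it, tapered nose down, into the open green bench collet until it is fully home on the depth stop inside; the stop's setting is not known and the collet drags on the bar, so push gently and feel for it, never pressing the bar with more than about 25 N. Then swing the red lever all the way to its closed end, so that the bar stands clamped, still home on the stop. Leave the other bars, the bottles and the tape roll where they are.

Things in the scene. Friction and masses are not known exactly. Their poses are not given: they have to be found in the camera images.
- hex_bar: Steel hexagonal bar, blue top end, 150 mm long, 16 mm across flats, about 0.24 kg, upright in any of the rack's holes. Origin: centre of its lower end, z up the bar; flats' normals at 0, 60, 120.. degrees from its x, so pads closing along its x take two flats. The lowest 10 mm taper from 16 to 10 mm diameter. Grip it 30 to 40 mm below the top.
- brass_bar: Round brass bar, 18 mm diameter, 150 mm long, standing in another rack hole; leave it. Origin: centre of its lower end.
- black_bar: Round black plastic bar, 18 mm diameter, 150 mm long, standing in another rack hole; leave it. Origin: centre of its lower end.
- rack: Blue stock rack fixed to the table, 60 x 220 x 60 mm (x, y, z); three upright round holes of 20 mm diameter, 50 mm deep, along its y at -80, 0 and +80 mm. Origin: centre of its underside. It and the collet may change sides of the table.
- collet: Green collet fixture fixed to the table: base plate 130 x 110 x 14 mm, six-sided housing 70 mm wide and 120 mm high with a steel mouth on top. Origin: centre of its underside; the bore's axis is its z. Upright hexagonal bore, 17.6 mm across flats, normals at 0, 60, 120.. degrees from its x: turn the bar to match (within 8 degrees). The lever points towards its -x.
- collet_mouth (a point): Centre of the collet's mouth, on the bore's axis, 122 mm above the table, with a lead-in about 4 mm wide. Two sprung balls 40 mm below the mouth drag on the bar: about 5 N all the way, up to 10 N as the nose passes them, so the bar does not sink by its own weight.
- depth_pin (a joint): Sprung sensing pin (0.8 N) on the depth stop's rubber pad, in m: under 0.001 when free, 0.004 when the bar's end lies on the pad. The pad lies 50 to 80 mm below the mouth (set anew each time, not measured) and gives 1 mm for each 8 N: stop pushing when the resistance reaches about 15 N; over 25 N between bar and collet is too much.
- lever (a joint): Closing lever, a steel arm 75 to 80 mm above the table turning about the bore's axis, counter-clockwise from above: 0 = open (starts at 0 to 0.2), 1.2 rad = fully closed, on its end stop. Stiff: about 3 N at the grip, up to 10 N as the jaws bite; it stays where it is left.
- lever_grip (a point): Red upright grip at the lever's end: 18 mm diameter, from 85 to 145 mm above the table, 100 mm from the bore's axis. This point is on its axis, 130 mm above the table. Seen from the bore it lies at 146 degrees from the collet's x at lever 0, at 214 degrees at 1.2 rad.
- blue_bottle: Blue drinking bottle, 66 mm diameter, 160 mm tall. Origin: centre of its underside.
- white_bottle_a: White bottle with white cap, 44 mm diameter, 130 mm tall. Origin: centre of its underside.
- white_bottle_b: White bottle with grey cap, 44 mm diameter, 130 mm tall. Origin: centre of its underside.
- tape_roll: Roll of tape lying flat, 84 mm across, 24 mm high. Origin: centre of its underside.

How it is judged:
On the way, in this order (a step that is already met when the one before it is completed fails the run):
1. the hex bar is home on the depth stop while the collet is still open (value of joint depth_pin above 0.0025 m and horizontal distance between hex_bar and collet_mouth below 0.003 m and value of joint lever below 0.35 rad), for 0.2 s.
2. the lever is swung to its closed end with the bar home (value of joint depth_pin above 0.0025 m and value of joint lever above 1.12 rad), for 0.2 s.
At the end, for the whole second after the job is handed in: The hex bar stands upright in the collet (axis within 3 mm of the mouth's centre, tilt under 0.06 rad), at rest, its end on the depth stop (sensing pin pressed at least 2.5 of its 4 mm, so within 1.5 mm of the pad), and the lever is closed (over 1.12 of 1.2 rad) (all of step 2 and horizontal distance between hex_bar and collet_mouth below 0.003 m and angle between hex_bar's own z axis and vertical below 0.06 rad and linear speed of hex_bar below 0.01 m/s); the robot touches nothing.
It fails at once if the bar is pressed into the open collet with more than 25 N (contact force between hex_bar and collet above 25 N and value of joint lever below 0.35 rad).
It fails at once if another bar is pulled from the rack (distance of any of brass_bar, black_bar from where it was at the start of the episode above 0.02 m).
It fails at once if a bottle or the tape roll is disturbed (distance of any of blue_bottle, white_bottle_a, white_bottle_b, tape_roll from where it was at the start of the episode above 0.02 m).
It also fails if it takes over 64 s, if anything falls off the work surface, if the arm or the gripper's body presses on something with over 40 N, if the wrist force passes 120 N, or if a joint passes its speed limit or range.

## Robot

A 6-joint arm with a two-finger parallel gripper is mounted at the origin on the work surface. World frame = base frame: x ahead of the robot, y to its left, z up, the work surface at z = 0. Lengths are in m, angles in rad, forces in N, time in s.
With the tool pointing down it reaches from about 0.4 to 0.825 m from the base axis. Payload 7 kg.
Tool frame: the origin (TCP) lies on the mounting face of the last link; the fingertips stand 178 mm ahead of it and the grasp point (between the pads) lies 159 mm ahead of it; z points along the fingers, y is the line along which they close (so a half turn about z gives the same grasp; the last joint's range is limited). The gripper opens to 88 mm and grips with 3 to 60 N. Pads are 19 mm wide; open, the fingers measure 130 mm over their backs; the gripper's body (78 mm by 193 mm) begins 47 mm behind the grasp point.
Start: joints at [1.59, 0.359, 0.012, 0, -1.224, -0.288], TCP at [0.179, 0.651, 0.405] pointing down, gripper open.
Joint ranges: [-3.07, 3.07], [-1.43, 2.12], [-1.02, 1.25], [-3.03, 1.67], [-3.05, -0], [-3.03, 3.03]. Speed limits (rad/s): [2.39, 2.39, 3.01, 3.14, 3.14, 3.14].

## Interface

Orientations are given as a unit quaternion [x, y, z, w].
In Python, from workcell import r gives the robot as it stands.
- The arm moves only by the shell command python3 jog.py 'ROWS' [FORCE]. ROWS is 1 to 8 rows, parted by semicolons, with the numbers parted by spaces; each row has 7 numbers: dx, dy, dz in m, then a rotation vector rx, ry, rz in rad, then the finger opening in m; each row shifts and turns the commanded pose from where the row before left it, along the tool's axes as they then stand; what a row does not reach is not made up. A row lasts 1/8 s, in which the tool goes at most 0.0625 m and 0.188 rad, less where a joint would pass 70% of its speed; a pose out of reach is approached as far as the arm can. The fingers move at their own pace and stop on an object; FORCE is the grip in N (left out, the last holds). Time passes only in rows, so rows that do not move let the fingers close. It prints the time, the measured TCP pose, the force, the opening and the grip force at its end. Input that does not fit is refused with a message, and nothing moves.
- r.read_state(): the state, without advancing time (a new reading comes with each control period).
- r.capture(name): name is "scene" or "top" or "wrist"; returns a dict with "pixels" (480x640x3 uint8, red, green, blue), "depth" (480x640 float32, m along the optical axis (not along the pixel's ray), 0 where there is no reading), "camera_matrix" (3x3 intrinsics, pixels), "dist" ([k1, k2, p1, p2, k3] as OpenCV has them; the pictures are not rectified), "cam_to_world" (4x4, takes a point from camera to world coordinates). Camera axes: x right, y down, z forward; pixel columns grow to the right and rows downward; lengths in m; the calibration is good to about 2 mm. A picture is of the moment at which its call begins.
- r.finish_job(): hands the job in; it is judged then, once.
The state is a dict: "clock": time; "qpos": joint angles; "joint_vel": joint speeds; "tau": joint torques, N m; "tcp_pos": TCP position; "tcp_rot": TCP orientation; "ft_force": force on the tool from outside, world axes, zero at the start; "ft_torque": the same for the moment, N m; "opening": finger opening in m; "finger_force": force on a finger pad.
Only numpy, scipy, OpenCV 4.12 (cv2) and the standard library are available. Lean on these libraries where they do the work, as an engineer would, in place of code of your own. Each camera call takes 0.05 s, during which the arm holds its last target. There are 200 camera calls.

## Working session

There is one attempt and no reset: what is moved stays moved. The work goes in short steps, Python scripts to look and compute and a shell command to move; the robot and the scene stay as the last step left them, time stands still between calls to the robot, and variables do not carry over. Pictures are saved under pics/ and viewed, at most 10 in all, crops included, and the job is handed in when it is done.

```bash
ls; mkdir -p pics; python3 - <<'E'
from workcell import r
import cv2,numpy as np
for n in("scene","top"):
    c=r.capture(n); cv2.imwrite(f"pics/{n}.png",c["pixels"][:,:,::-1]); np.savez(f"{n}.npz",**c)
    print(n,c["camera_matrix"].round(1).tolist(),c["dist"],c["cam_to_world"].round(3).tolist())
print(r.read_state())
E
```

```text
jog.py
pics
workcell.py
scene [[476.2, 0.0, 326.8], [0.0, 476.2, 236.6], [0.0, 0.0, 1.0]] [-0.08444683  0.          0.          0.          0.        ] [[-0.083, 0.676, -0.733, 1.202], [0.996, 0.044, -0.072, 0.056], [-0.016, -0.736, -0.677, 0.646], [0.0, 0.0, 0.0, 1.0]]
top [[454.5, 0.0, 313.6], [0.0, 454.5, 237.6], [0.0, 0.0, 1.0]] [-0.10630998  0.          0.          0.          0.        ] [[0.03, -0.997, 0.066, 0.559], [-0.999, -0.028, 0.032, 0.001], [-0.03, -0.067, -0.997, 0.804], [0.0, 0.0, 0.0, 1.0]]
{'clock': 0.1, 'qpos': array([ 1.59007773e+00,  3.59287325e-01,  1.11446675e-02, -3.21804213e-04,
       -1.22411945e+00, -2.88108714e-01]), 'joint_vel': array([-0.00088194, -0.00195506,  0.00390788, -0.00107736, -0.00064633,
       -0.00057477]), 'tau': array([-5.29978624e-04, -5.84164023e+01,  2.93749970e+01,  7.01545313e+00,
        1.01309278e-02, -5.15830527e-05]), 'tcp_pos': array([0.17922954, 0.65057695, 0.40382934]), 'tcp_rot': array([ 9.90972457e-01, -1.34063530e-01, -3.73076024e-05,  7.47410839e-04]), 'ft_force': array([-0.41193991,  0.76166899, -0.27107181]), 'ft_torque': array([-0.00566813,  0.02497948, -0.0160711 ]), 'finger_force': 0.0, 'opening': 0.0880530310895512}
```

View pics/scene.png

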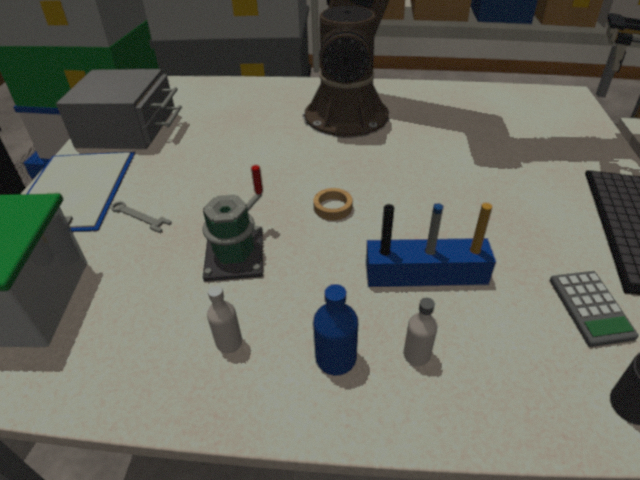

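View pics/top.png

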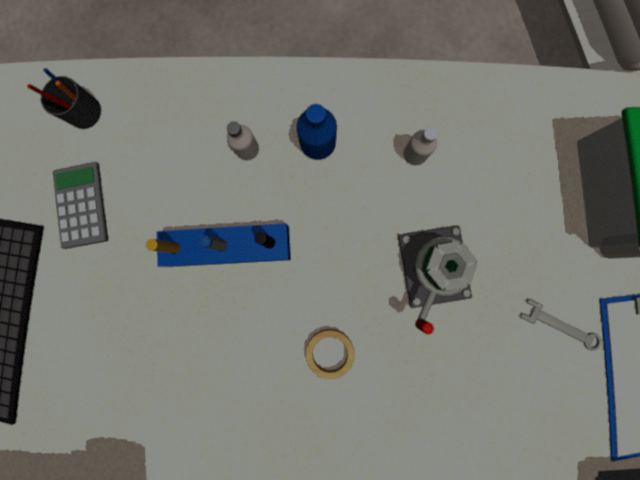

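The scene view shows the hex bar in the middle hole, with its blue top at (437,208). In the top view it is at (211,241), the collet mouth at (452,266) and the grip at (426,327). Next I measure with rays onto the known heights.

```bash
cat > h.py <<'E'
import cv2,numpy as np
from scipy.spatial.transform import Rotation as R
def ray(c,uv):
    p=cv2.undistortPoints(np.array(uv,float).reshape(-1,1,2),c["camera_matrix"],c["dist"]).reshape(-1,2)
    return np.c_[p,np.ones(len(p))]@c["cam_to_world"][:3,:3].T
def plane(c,uv,z):
    d=ray(c,uv);o=c["cam_to_world"][:3,3]
    return o+d*((z-o[2])/d[:,2])[:,None]
def cloud(c):
    v,u=np.mgrid[:480,:640];uv=np.c_[u.ravel(),v.ravel()]
    return (c["cam_to_world"][:3,3]+ray(c,uv)*c["depth"].reshape(-1,1)).reshape(480,640,3)
def hsv(c): return cv2.cvtColor(c["pixels"],cv2.COLOR_RGB2HSV)
def tool(st,target):  # world target of grasp point -> tool shift
    Rm=R.from_quat(st["tcp_rot"]).as_matrix(); g=st["tcp_pos"]+Rm[:,2]*.159
    return Rm.T@(np.array(target)-g),g,Rm
E
python3 - <<'E'
from h import *
for n in("top","scene"):
    c=dict(np.load(n+".npz"));P=cloud(c);H=hsv(c);z=P[...,2]
    def rep(t,m,zz):
        m=m.astype(np.uint8);k,l,s,ce=cv2.connectedComponentsWithStats(m)
        for i in range(1,k):
            if s[i,4]>8:
                print(n,t,s[i].tolist(),ce[i].round(1),plane(c,[ce[i]],zz)[0].round(4),"med",np.median(P[l==i],0).round(4))
    near=(P[...,0]>.3)&(P[...,0]<.8)&(abs(P[...,1])<.45)
    blue=(H[...,0]>100)&(H[...,0]<130)&(H[...,1]>130)
    rep("bluecap",blue&near&(z>.15)&(z<.175)&(P[...,0]<.66),.16)
    rep("rack",blue&near&(z>.05)&(z<.07),.06)
    rep("bars",near&(z>.153)&(z<.168)&(P[...,0]<.66),.16)
    rep("red",((H[...,0]<6)|(H[...,0]>174))&(H[...,1]>170)&near&(z>.135),.145)
    rep("mouthtop",near&(z>.115)&(z<.13)&(P[...,0]<.62)&(P[...,1]<-.1),.122)
    rep("tape",near&(z>.014)&(z<.035)&(H[...,1]>80)&(H[...,0]<30),.024)
    if n=="top":
        x,y=P[...,0],P[...,1]
        m=(blue&near&(z>.05)&(z<.07)).astype(np.uint8)
        q=cv2.boxPoints(cv2.minAreaRect(np.argwhere(m)[:,::-1].astype(np.float32)));print("rack corners",plane(c,q,.06)[:,:2].round(4).tolist())
        cv2.imwrite("pics/crops.png",np.hstack([cv2.resize(c["pixels"][a:a+60,b:b+60,::-1],(400,400),interpolation=2) for a,b in((210,180),(236,422))]))
E
```

```text
top bluecap [254, 233, 4, 11, 12] [254.9 238.2] [0.5983 0.1051 0.16  ] med [0.5977 0.1051 0.1604]
top bluecap [199, 235, 13, 13, 119] [205.3 241.2] [0.5918 0.1771 0.16  ] med [0.592  0.1768 0.1609]
top rack [301, 141, 34, 13, 99] [317.6 149.1] [0.7564 0.0221 0.06  ] med [0.7545 0.0216 0.0608]
top rack [157, 224, 132, 42, 3839] [224.5 245.3] [0.5911 0.1717 0.06  ] med [0.5898 0.1667 0.0613]
top bars [254, 232, 13, 13, 130] [260. 238.] [0.5988 0.0979 0.16  ] med [0.5986 0.0977 0.1607]
top bars [199, 235, 14, 13, 125] [205.6 241.3] [0.5918 0.1766 0.16  ] med [0.592  0.1765 0.1608]
top bars [146, 239, 13, 12, 130] [152.1 244.5] [0.5848 0.256  0.16  ] med [0.5848 0.2553 0.1611]
top red [421, 322, 12, 12, 109] [426.5 327.6] [ 0.4771 -0.1448  0.145 ] med [ 0.4768 -0.1449  0.1455]
top mouthtop [425, 241, 53, 50, 1731] [451.6 265.7] [ 0.5675 -0.1859  0.122 ] med [ 0.5676 -0.1865  0.121 ]
top mouthtop [418, 320, 9, 11, 27] [420.6 323.8] [ 0.4797 -0.1408  0.122 ] med [ 0.4805 -0.1398  0.1212]
top tape [305, 330, 49, 49, 921] [329.3 354.3] [ 0.4122 -0.0071  0.024 ] med [ 0.4118 -0.0072  0.0248]

[... 395 characters left out ...]
3, 203, 11, 11, 96] [437.9 207.6] [0.5956 0.1779 0.16  ] med [0.5951 0.1782 0.1602]
scene bars [481, 202, 11, 11, 95] [486.3 206.7] [0.5879 0.2568 0.16  ] med [0.5886 0.2569 0.1604]
scene bars [383, 204, 11, 11, 97] [388.1 208.4] [0.6029 0.0977 0.16  ] med [0.6026 0.0976 0.1599]
scene red [252, 166, 7, 9, 47] [255.2 169.4] [ 0.4855 -0.1442  0.145 ] med [ 0.4831 -0.1451  0.1438]
scene mouthtop [252, 175, 9, 8, 51] [256.5 178.4] [ 0.4818 -0.1451  0.122 ] med [ 0.4825 -0.1445  0.123 ]
scene mouthtop [203, 194, 44, 30, 893] [224.6 208.2] [ 0.5732 -0.1844  0.122 ] med [ 0.5707 -0.1855  0.1208]
scene tape [314, 188, 38, 28, 568] [332.6 201.7] [ 0.4204 -0.0064  0.024 ] med [ 0.4222 -0.0064  0.0237]
```

View pics/crops.png

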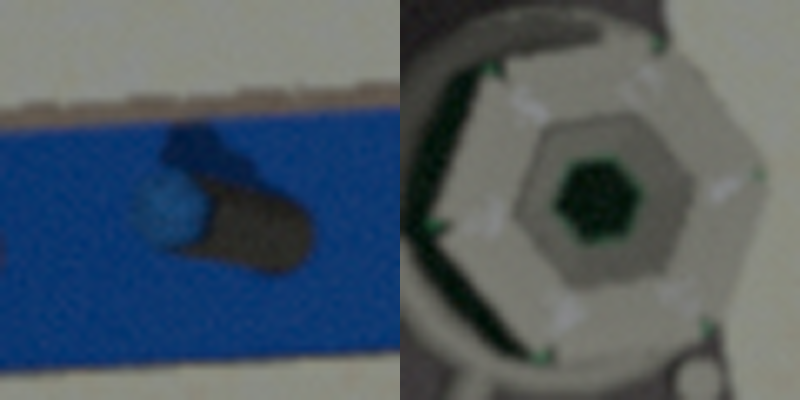

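The left crop shows the blue cap at about (173,208) but not its hexagon corners. The right crop shows the mouth and bore hexagon clearly, centred at about (598,200). I'll get the wrist camera's offset, plus the collet yaw from this view.

```bash
python3 - <<'E'
from h import *
from workcell import r
w=r.capture("wrist");st=r.read_state();t,g,Rm=tool(st,[.593,.177,.30])
C=w["cam_to_world"]
print("cam in tool",(Rm.T@(C[:3,3]-st["tcp_pos"])).round(4),"R",(Rm.T@C[:3,:3]).round(3).tolist(),w["camera_matrix"][0].round(1))
print("tool axes x,y",Rm[:,0].round(3),Rm[:,1].round(3))
print("shift",t.round(4))
# collet yaw from top view
c=dict(np.load("top.npz"));P=cloud(c);z=P[...,2]
m=((abs(z-.121)<.006)&(np.hypot(P[...,0]-.5675,P[...,1]+.186)<.06)).astype(np.uint8)
cs,_=cv2.findContours(m,cv2.RETR_EXTERNAL,cv2.CHAIN_APPROX_NONE);k=cv2.convexHull(max(cs,key=cv2.contourArea))
q=plane(c,k.reshape(-1,2),.122)[:,:2].astype(np.float32)
a=cv2.approxPolyDP((q*1000).reshape(-1,1,2),8,True).reshape(-1,2);print(a.round(1).tolist())
for i in range(len(a)):
    d=a[(i+1)%len(a)]-a[i];print(np.linalg.norm(d).round(1),((np.degrees(np.arctan2(d[1],d[0]))+90)%60).round(1))
E
```

```text
cam in tool [ 0.0722 -0.0006  0.0206] R [[0.0, -0.964, -0.267], [1.0, 0.0, -0.0], [0.0, -0.267, 0.964]] [331.5   0.  325.6]
tool axes x,y [ 0.964 -0.266  0.   ] [-0.266 -0.964  0.001]
shift [ 0.5247  0.3466 -0.0545]
[[604.9000244140625, -195.1999969482422], [569.5, -224.60000610351562], [537.5999755859375, -209.8000030517578], [530.7999877929688, -173.5], [560.0, -145.8000030517578], [597.9000244140625, -160.3000030517578]]
46.0 9.7
35.2 5.0
36.9 10.7
40.2 13.5
40.6 9.0
35.6 11.3
```

```bash
python3 jog.py '0.05 0.033 0 0 0 0 0.088;0.05 0.033 0 0 0 0 0.088;0.05 0.033 0 0 0 0 0.088;0.05 0.033 0 0 0 0 0.088;0.05 0.033 0 0 0 0 0.088;0.05 0.033 0 0 0 0 0.088;0.05 0.033 0 0 0 0 0.088;0.05 0.033 0 0 0 0 0.088'; python3 jog.py '0.05 0.033 0 0 0 0 0.05;0.05 0.033 0.01 0 0 0 0.05;0.0247 0.0166 0.01 0 0 0 0.05;0 0 0 0 0 0 0.05;0 0 0 0 0 0 0.05'
cat > look.py <<'E'
from h import *
from workcell import r
import sys
w=r.capture("wrist");st=r.read_state();np.savez(sys.argv[1]+".npz",**w);cv2.imwrite(f"pics/{sys.argv[1]}.png",w["pixels"][:,:,::-1])
t,g,Rm=tool(st,[0,0,0]);print("grasp",g.round(4),"x",Rm[:,0].round(3),"q",st["qpos"].round(2),"F",st["ft_force"].round(1))
E
python3 look.py w1
```

```text
clock: 1.15
tcp_pos: [0.4957, 0.2883, 0.4047]
tcp_rot: [0.991, -0.134, 0.0, -0.0]
ft_force: [1.3, 0.3, 0.6]
opening: 0.0876
finger_force: 0.0
clock: 1.78
tcp_pos: [0.5929, 0.1774, 0.3846]
tcp_rot: [0.991, -0.134, -0.0, 0.0]
ft_force: [-0.3, -0.3, 1.2]
opening: 0.0507
finger_force: 0.0
grasp [0.5928 0.1779 0.2259] x [ 0.964 -0.265  0.   ] q [ 0.61  0.28 -0.15 -0.   -1.14  0.7 ] F [-0.1  0.9  0.2]
```

View pics/w1.png

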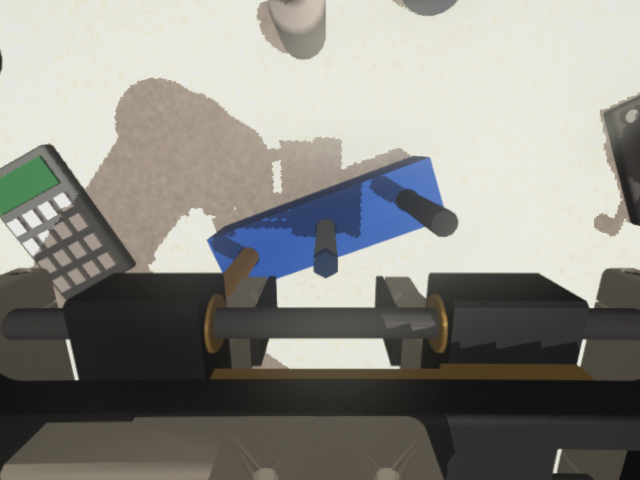

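The wrist view shows the hexagonal blue cap at (326,262), with corners visible. I'll fit its outline on the z=0.16 plane.

```bash
python3 - <<'E'
from h import *
c=dict(np.load("w1.npz"));P=cloud(c);z=P[...,2]
m=((abs(z-.16)<.004)&(np.hypot(P[...,0]-.594,P[...,1]-.177)<.02)).astype(np.uint8)
print(m.sum(),np.median(P[m>0],0).round(4))
cs,_=cv2.findContours(m,cv2.RETR_EXTERNAL,cv2.CHAIN_APPROX_NONE);k=max(cs,key=cv2.contourArea)
M=cv2.moments(m,True);print(plane(c,[[M['m10']/M['m00'],M['m01']/M['m00']]],.16).round(4))
q=(plane(c,k.reshape(-1,2),.16)[:,:2]*1000).astype(np.float32)
for e in(1.2,2):
    a=cv2.approxPolyDP(q.reshape(-1,1,2),e,True).reshape(-1,2)
    print([(np.hypot(*(d:=a[(i+1)%len(a)]-a[i])).round(1),((np.degrees(np.arctan2(d[1],d[0]))+90)%60).round(1)) for i in range(len(a))])
ctr=q.mean(0);d=q-ctr;
# sixth-harmonic of the outline's radius gives the corner direction
th=np.arctan2(d[:,1],d[:,0]);rr=np.hypot(*d.T)
print(ctr,"flat dir deg mod60",((np.degrees(np.angle((rr*np.exp(-6j*th)).sum())*-1)/6+30)%60),rr.min(),rr.max())
# width (support) extremes
ws=[(np.ptp(q@[np.cos(t),np.sin(t)])) for t in np.radians(range(0,180,5))];print(np.round(ws,1))
E
```

```text
528 [0.5929 0.1784 0.1593]
[[0.5931 0.1784 0.16  ]]
[(np.float32(7.7), np.float32(16.7)), (np.float32(10.4), np.float32(17.6)), (np.float32(9.2), np.float32(22.2)), (np.float32(7.8), np.float32(17.3)), (np.float32(9.7), np.float32(15.1)), (np.float32(7.1), np.float32(9.7)), (np.float32(3.2), np.float32(44.6))]
[(np.float32(7.7), np.float32(16.7)), (np.float32(10.4), np.float32(17.6)), (np.float32(9.2), np.float32(22.2)), (np.float32(7.8), np.float32(17.3)), (np.float32(9.7), np.float32(15.1)), (np.float32(9.9), np.float32(20.4))]
[593.22595 178.32274] flat dir deg mod60 13.998831 7.466134 9.280214
[18.  17.7 17.3 16.9 17.3 17.7 17.9 18.2 18.3 18.4 18.2 18.  17.6 17.
 16.4 15.7 16.2 16.6 17.2 17.7 18.  18.2 18.2 18.1 17.9 17.6 17.2 17.1
 17.4 17.8 18.  18.1 18.1 17.9 18.1 18.1]
```

```bash
python3 -c "
import cv2;a=cv2.imread('pics/w1.png')[240:290,300:350];cv2.imwrite('pics/w1c.png',cv2.resize(a,(500,500),interpolation=2))"
```

```text
(no output)
```

View pics/w1c.png

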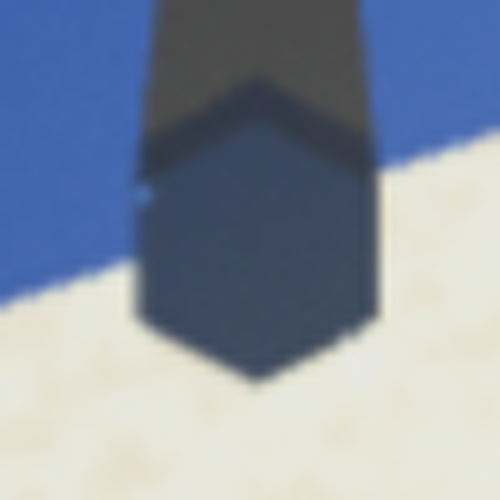

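The crop shows a hexagon whose left and right flats, at columns 140 and 378, are vertical. That puts the bar's flats square to the tool's y axis, at about 15° world yaw (mod 60). I'm already aligned, so I descend and grip.

```bash
python3 jog.py '0 -0.0005 0.03 0 0 0 0.05;0 0 0.03 0 0 0 0.05;0 0 0.025 0 0 0 0.05;0 0 0.016 0 0 0 0.05;0 0 0 0 0 0 0.05;0 0 0 0 0 0 0.05' 40 && python3 jog.py '0 0 0 0 0 0 0.008;0 0 0 0 0 0 0.008;0 0 0 0 0 0 0.008;0 0 0 0 0 0 0.008;0 0 0 0 0 0 0.008;0 0 0 0 0 0 0.008' 40; python3 look.py w2
```

```text
clock: 2.58
tcp_pos: [0.5935, 0.1782, 0.2848]
tcp_rot: [0.991, -0.134, 0.001, -0.0]
ft_force: [-0.1, -0.1, 0.5]
opening: 0.0494
finger_force: 0.0
clock: 3.32
tcp_pos: [0.5933, 0.1777, 0.2838]
tcp_rot: [0.991, -0.134, 0.0, 0.0]
ft_force: [-1.1, -0.5, 0.5]
opening: 0.0157
finger_force: 40.0
grasp [0.5933 0.1776 0.1248] x [ 0.964 -0.265  0.   ] q [ 0.61  0.37 -0.27  0.   -0.93  0.7 ] F [-0.5 -0.9  2.7]
```

```bash
python3 jog.py '0 0 -0.03 0 0 0 0.008;0 0 -0.05 0 0 0 0.008;0 0 -0.05 0 0 0 0.008;0 0 -0.045 0 0 0 0.008;0 0.04 0 0 0 0 0.008;0 0.05 0 0 0 0 0.008;0 0.05 0 0 0 0 0.008;0 0.05 0 0 0 0 0.008'; python3 jog.py '0 0.05 0 0 0 0 0.008;0 0.05 0 0 0 0 0.008;0 0.04 0 0 0 0 0.008;0 0.027 0 0 0 0 0.008;0 0 0 0 0 0 0.008;0 0 0 0 0 0 0.008'; python3 look.py w3
python3 - <<'E'
from h import *
c=dict(np.load("w3.npz"));P=cloud(c);z=P[...,2]
print("bar z",)
m=((abs(z-.122)<.006)&(np.hypot(P[...,0]-.5675,P[...,1]+.186)<.05)).astype(np.uint8)
print(m.sum())
cs,h=cv2.findContours(m,cv2.RETR_CCOMP,cv2.CHAIN_APPROX_NONE)
for k,hh in zip(cs,h[0]):
    if cv2.contourArea(k)<60: continue
    M=cv2.moments(k);u=[M['m10']/M['m00'],M['m01']/M['m00']]
    q=(plane(c,cv2.convexHull(k).reshape(-1,2),.122)[:,:2]*1000).astype(np.float32)
    a=cv2.approxPolyDP(q.reshape(-1,1,2),3,True).reshape(-1,2)
    print("hole" if hh[3]>=0 else "outer",np.round(u,1),cv2.contourArea(k),plane(c,[u],.122)[0].round(4),q.min(0),q.max(0),[(np.hypot(*(d:=a[(i+1)%len(a)]-a[i])).round(1),((np.degrees(np.arctan2(d[1],d[0]))+90)%60).round(1)) for i in range(len(a))])
E
```

```text
clock: 4.38
tcp_pos: [0.5419, -0.0067, 0.4581]
tcp_rot: [0.991, -0.134, -0.0, -0.0]
ft_force: [0.7, -0.5, -1.6]
opening: 0.0157
finger_force: 40.0
clock: 5.12
tcp_pos: [0.4984, -0.1663, 0.4583]
tcp_rot: [0.991, -0.134, -0.0, -0.0]
ft_force: [0.2, 1.2, -1.6]
opening: 0.0157
finger_force: 40.0
grasp [ 0.4984 -0.166   0.2993] x [ 0.964 -0.265 -0.   ] q [ 0.05  0.08 -0.23 -0.   -1.26  1.25] F [-0.1 -0.  -2. ]
bar z
4379
outer [327.3 147.1] 4855.0 [ 0.5691 -0.1865  0.122 ] [ 531.21844 -223.68684] [ 604.4021  -148.24289] [(np.float32(34.8), np.float32(16.0)), (np.float32(12.9), np.float32(36.8)), (np.float32(27.6), np.float32(10.7)), (np.float32(37.9), np.float32(15.4)), (np.float32(7.6), np.float32(37.5)), (np.float32(36.8), np.float32(5.8)), (np.float32(37.9), np.float32(6.0)), (np.float32(32.8), np.float32(10.1))]
hole [327.4 147.9] 631.5 [ 0.5683 -0.1864  0.122 ] [ 554.3642  -200.59184] [ 581.52985 -171.9425 ] [(np.float32(12.5), np.float32(15.6)), (np.float32(7.5), np.float32(36.6)), (np.float32(9.2), np.float32(58.0)), (np.float32(12.7), np.float32(14.2)), (np.float32(16.0), np.float32(14.3)), (np.float32(13.2), np.float32(10.0)), (np.float32(14.5), np.float32(13.1))]
```

View pics/w3.png

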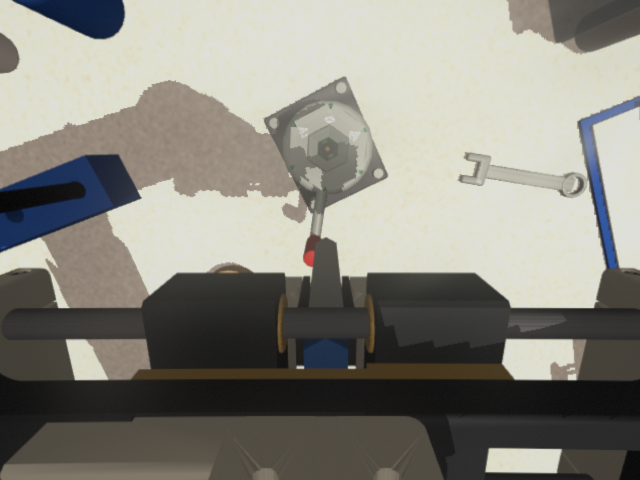

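The wrist view shows the mouth centre at (327,148), the plate corners near (345,78), (264,118), (308,210) and (387,177), and the held bar's nose at (326,240). I'll take the yaw from the plate and the bore, and check the nose position.

```bash
python3 - <<'E'
from h import *
c=dict(np.load("w3.npz"));P=cloud(c);z=P[...,2]
near=np.hypot(P[...,0]-.569,P[...,1]+.1865)<.11
m=((z>.008)&(z<.02)&near).astype(np.uint8);m=cv2.morphologyEx(m,cv2.MORPH_OPEN,np.ones((3,3)))
cs,_=cv2.findContours(m,cv2.RETR_EXTERNAL,cv2.CHAIN_APPROX_NONE)
k=np.vstack([x for x in cs if cv2.contourArea(x)>100]).reshape(-1,2)
q=(plane(c,k,.014)[:,:2]*1000).astype(np.float32)
print("plate",cv2.minAreaRect(q))
t=dict(np.load("top.npz"));Pt=cloud(t);zt=Pt[...,2]
m=((zt>.009)&(zt<.02)&(np.hypot(Pt[...,0]-.569,Pt[...,1]+.1865)<.11)).astype(np.uint8);m=cv2.morphologyEx(m,cv2.MORPH_OPEN,np.ones((3,3)))
print("plate top",cv2.minAreaRect((plane(t,np.argwhere(m)[:,::-1],.014)[:,:2]*1000).astype(np.float32)))
# nose
b=(z>.175)&(z<.20)&(np.hypot(P[...,0]-.498,P[...,1]+.166)<.03)
for lo in(.184,.188,.195,.2,.21,.22):
    s=(abs(z-lo)<.002)&(np.hypot(P[...,0]-.498,P[...,1]+.166)<.03)
    print(lo,s.sum(),np.median(P[s],0).round(4) if s.any() else "")
a=c["pixels"][105:195,282:372,::-1];b=c["pixels"][225:285,296:356,::-1]
cv2.imwrite("pics/w3c.png",np.hstack([cv2.resize(a,(400,400),interpolation=2),cv2.resize(b,(400,400),interpolation=2)]))
E
```

```text
plate ((568.0751342773438, -186.12802124023438), (128.49342346191406, 108.75238037109375), 10.659290313720703)
plate top ((567.4335327148438, -185.35455322265625), (130.29800415039062, 111.10553741455078), 11.045893669128418)
0.184 0 
0.188 0 
0.195 22 [ 0.5045 -0.1682  0.1959]
0.2 33 [ 0.5046 -0.1684  0.1998]
0.21 35 [ 0.5045 -0.1685  0.21  ]
0.22 38 [ 0.5046 -0.1668  0.2203]
```

View pics/w3c.png

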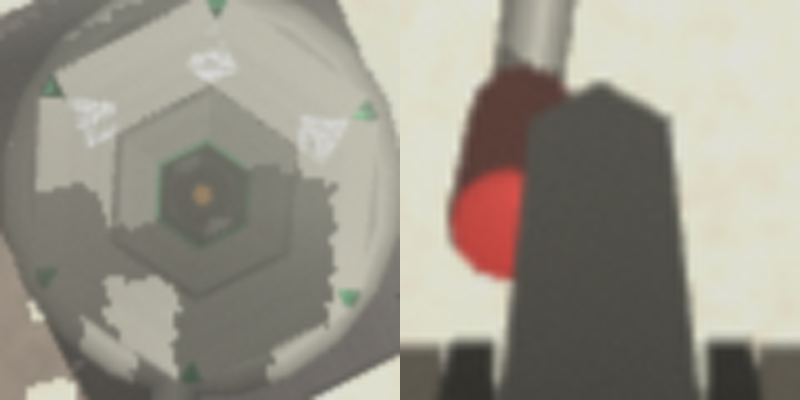

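Plate yaw is 10.8° with its centre at (0.568, −0.186), and the bar's flats are at 14.6°. So I turn +0.066 about tool z and move over the mouth.

```bash
python3 jog.py '0.0365 0.0006 0 0 0 0 0.008;0.036 0.0006 0 0 0 0 0.008;0 0 0 0 0 0.066 0.008;0 0 0 0 0 0 0.008;0 0 0.025 0 0 0 0.008;0 0 0.02 0 0 0 0.008;0 0 0 0 0 0 0.008;0 0 0 0 0 0 0.008'; python3 look.py w4; python3 - <<'E'
from h import *
from workcell import r
c=r.capture("scene");t=r.capture("top");np.savez("s4.npz",**c)
b=c["pixels"][140:240,170:290,::-1];cv2.imwrite("pics/s4.png",cv2.resize(b,(600,500),interpolation=2))
E
```

```text
clock: 6.18
tcp_pos: [0.5682, -0.1866, 0.4148]
tcp_rot: [0.986, -0.166, 0.001, 0.0]
ft_force: [-0.1, 0.4, -2.2]
opening: 0.0158
finger_force: 40.0
grasp [ 0.5685 -0.1867  0.256 ] x [ 0.945 -0.328  0.002] q [ 0.01  0.23 -0.15  0.   -1.19  1.23] F [ 1.  -0.4 -2.5]
```

View pics/s4.png

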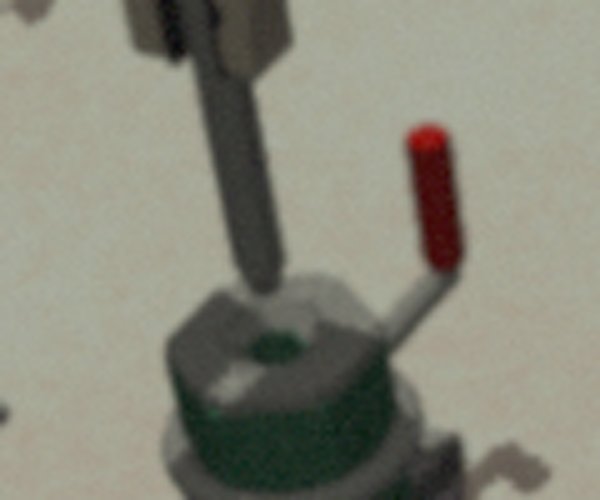

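The scene crop shows the nose at (263,290) and the bore at (276,347). The bar's axis extrapolates to (278,347), so it is aligned. Descend gently.

```bash
python3 jog.py '0 0 0.01 0 0 0 0.008;0 0 0.007 0 0 0 0.008;0 0 0.003 0 0 0 0.008;0 0 0.003 0 0 0 0.008;0 0 0.003 0 0 0 0.008;0 0 0.003 0 0 0 0.008'; python3 - <<'E'
from workcell import r
s=r.read_state();print(s["ft_force"].round(1),s["ft_torque"].round(2),s["tcp_pos"].round(4),s["opening"])
E
```

```text
clock: 7.08
tcp_pos: [0.568, -0.1869, 0.3846]
tcp_rot: [0.986, -0.167, 0.0, -0.0]
ft_force: [-0.1, -0.2, -3.7]
opening: 0.0157
finger_force: 40.0
[-0.1 -0.2 -3.7] [ 0.02 -0.02 -0.01] [ 0.568  -0.1869  0.3846] 0.015729408796606056
```

```bash
python3 jog.py '0 0 0.004 0 0 0 0.008;0 0 0.004 0 0 0 0.008;0 0 0.004 0 0 0 0.008;0 0 0.004 0 0 0 0.008;0 0 0.002 0 0 0 0.008;0 0 0.002 0 0 0 0.008'; python3 jog.py '0 0 0.002 0 0 0 0.008;0 0 0.002 0 0 0 0.008';python3 jog.py '0 0 0.002 0 0 0 0.008;0 0 0.002 0 0 0 0.008'
```

```text
clock: 7.82
tcp_pos: [0.568, -0.1869, 0.3646]
tcp_rot: [0.986, -0.167, 0.0, 0.0]
ft_force: [0.8, -1.3, -2.3]
opening: 0.0154
finger_force: 40.0
clock: 8.07
tcp_pos: [0.568, -0.1869, 0.3606]
tcp_rot: [0.986, -0.167, 0.0, -0.0]
ft_force: [0.3, -0.1, -1.8]
opening: 0.0162
finger_force: 40.0
clock: 8.32
tcp_pos: [0.568, -0.1869, 0.3566]
tcp_rot: [0.986, -0.167, 0.0, 0.0]
ft_force: [0.0, -0.6, -1.8]
opening: 0.0159
finger_force: 40.0
```

```bash
for i in 1 2 3 4 5; do python3 jog.py '0 0 0.001 0 0 0 0.008;0 0 0.001 0 0 0 0.008' | grep -E "tcp_pos|ft_f"; done
```

```text
tcp_pos: [0.5681, -0.1868, 0.3547]
ft_force: [0.5, -0.2, -1.4]
tcp_pos: [0.5681, -0.1868, 0.3527]
ft_force: [0.5, -0.3, -1.2]
tcp_pos: [0.5681, -0.1869, 0.3508]
ft_force: [1.0, -0.1, -0.4]
tcp_pos: [0.568, -0.1869, 0.3487]
ft_force: [1.2, 0.4, -0.1]
tcp_pos: [0.5681, -0.1869, 0.347]
ft_force: [-0.4, 1.0, 2.6]
```

```bash
python3 - <<'E'
from h import *
c=dict(np.load("w3.npz"));P=cloud(c)
print((P[140:160:2,320:336:2,2]*1000).round(0).astype(int))
E
python3 jog.py '0 0 0.0005 0 0 0 0.008;0 0 0.0005 0 0 0 0.008' | grep -E "tcp_pos|ft_f"
```

```text
[[116 114  85  84  20  70 112 115]
 [ 84  84  85  82  46  14  52  97]
 [ 12 438  43  43  44  45  14  30]
 [ 13  44  44  44  44  44  44  14]
 [ 13  45  44  46  48  44  44  15]
 [ 13  45  44  47  48  45  45  22]
 [ 13  46  44  43  45  45  45  29]
 [ 80  22  45  44  44  84  84  59]
 [116 101  50  13  84  85  93 114]
 [115 114 113  77  94 114 115 115]]
tcp_pos: [0.568, -0.1869, 0.3457]
ft_force: [0.7, -0.7, 1.2]
```

The wrist depth shows the pad at z≈0.044 and the pin at 0.048, so contact should come at TCP z≈0.318. I'll feed down to about 0.325, then creep.

```bash
python3 jog.py '0 0 0.001 0 0 0 0.008;0 0 0.001 0 0 0 0.008;0 0 0.001 0 0 0 0.008;0 0 0.001 0 0 0 0.008' | grep -E "tcp_pos|ft_f"
python3 jog.py '0 0 0.001 0 0 0 0.008;0 0 0.001 0 0 0 0.008;0 0 0.001 0 0 0 0.008;0 0 0.001 0 0 0 0.008' | grep -E "tcp_pos|ft_f"
python3 jog.py '0 0 0.001 0 0 0 0.008;0 0 0.001 0 0 0 0.008;0 0 0.001 0 0 0 0.008;0 0 0.001 0 0 0 0.008' | grep -E "tcp_pos|ft_f"
```

```text
tcp_pos: [0.568, -0.1869, 0.3416]
ft_force: [0.7, 0.0, 0.6]
tcp_pos: [0.568, -0.1869, 0.3376]
ft_force: [0.9, 0.6, 0.9]
tcp_pos: [0.568, -0.1869, 0.3336]
ft_force: [0.9, -0.1, 0.4]
```

```bash
python3 jog.py '0 0 0.001 0 0 0 0.008;0 0 0.001 0 0 0 0.008;0 0 0.001 0 0 0 0.008;0 0 0.001 0 0 0 0.008' | grep -E "tcp_pos|ft_f"
python3 jog.py '0 0 0.001 0 0 0 0.008;0 0 0.001 0 0 0 0.008;0 0 0.001 0 0 0 0.008;0 0 0.001 0 0 0 0.008' | grep -E "tcp_pos|ft_f"
python3 jog.py '0 0 0.001 0 0 0 0.008;0 0 0.001 0 0 0 0.008;0 0 0.001 0 0 0 0.008' | grep -E "tcp_pos|ft_f"
```

```text
tcp_pos: [0.568, -0.1869, 0.3296]
ft_force: [2.2, -0.0, -0.2]
tcp_pos: [0.568, -0.1869, 0.3256]
ft_force: [1.4, -1.4, -0.2]
tcp_pos: [0.568, -0.1869, 0.3226]
ft_force: [1.8, -0.9, -0.1]
```

```bash
python3 jog.py '0 0 0.0005 0 0 0 0.008;0 0 0.0005 0 0 0 0.008;0 0 0.0005 0 0 0 0.008;0 0 0.0005 0 0 0 0.008' | grep -E "tcp_pos|ft_f"
python3 jog.py '0 0 0.0005 0 0 0 0.008;0 0 0.0005 0 0 0 0.008' | grep -E "tcp_pos|ft_f"
```

```text
tcp_pos: [0.568, -0.1869, 0.3207]
ft_force: [1.9, 0.1, 1.4]
tcp_pos: [0.568, -0.1869, 0.3197]
ft_force: [1.9, -1.4, 0.0]
```

```bash
python3 jog.py '0 0 0.0005 0 0 0 0.008;0 0 0.0005 0 0 0 0.008' | grep -E "tcp_pos|ft_f"
```

```text
tcp_pos: [0.568, -0.1869, 0.3187]
ft_force: [1.4, -0.5, 0.3]
```

```bash
python3 jog.py '0 0 0.0005 0 0 0 0.008;0 0 0 0 0 0 0.008' | grep -E "tcp_pos|ft_f"
```

```text
tcp_pos: [0.568, -0.1869, 0.3182]
ft_force: [1.3, -0.4, 1.1]
```

```bash
python3 jog.py '0 0 0.0005 0 0 0 0.008;0 0 0.0005 0 0 0 0.008' | grep -E "tcp_pos|ft_f"
```

```text
tcp_pos: [0.568, -0.1869, 0.3176]
ft_force: [0.4, 0.0, 6.6]
```

```bash
python3 jog.py '0 0 0.0005 0 0 0 0.008;0 0 0 0 0 0 0.008' | grep -E "tcp_pos|ft_f"
```

```text
tcp_pos: [0.568, -0.1869, 0.3174]
ft_force: [-0.1, 0.4, 6.9]
```

Contact felt: about 9 N including drag. One more small step.

```bash
python3 jog.py '0 0 0.0005 0 0 0 0.008;0 0 0 0 0 0 0.008' | grep -E "tcp_pos|ft_f"
```

```text
tcp_pos: [0.568, -0.1869, 0.3171]
ft_force: [-1.0, 1.1, 9.7]
```

```bash
python3 jog.py '0 0 0.0003 0 0 0 0.008;0 0 0 0 0 0 0.008;0 0 0 0 0 0 0.008' | grep -E "clock|tcp_pos|ft_f"
```

```text
clock: 15.08
tcp_pos: [0.568, -0.1869, 0.317]
ft_force: [-0.2, 0.5, 9.7]
```

About 12 N in total, of which roughly 9 N is on the pad, so the bar is home. I release and lift.

```bash
python3 jog.py '0 0 0 0 0 0 0.02;0 0 0 0 0 0 0.05;0 0 0 0 0 0 0.05;0 0 0 0 0 0 0.05;0 0 -0.02 0 0 0 0.05;0 0 -0.03 0 0 0 0.05;0 0 -0.03 0 0 0 0.05;0 0 0 0 0 0 0.05'; python3 - <<'E'
from h import *
from workcell import r
for n in("scene","wrist"):
    c=r.capture(n);P=cloud(c);z=P[...,2];H=hsv(c)
    m=((z>.18)&(z<.205)&(np.hypot(P[...,0]-.568,P[...,1]+.187)<.02)&(H[...,0]>95)&(H[...,0]<130)&(H[...,1]>80))
    print(n,m.sum(),np.median(P[m],0).round(4) if m.any() else "")
    m=(((H[...,0]<6)|(H[...,0]>174))&(H[...,1]>150)&(np.hypot(P[...,0]-.48,P[...,1]+.145)<.04)&(z>.08))
    print("red",m.sum(),[(P[m&(abs(z-a)<.006)].mean(0).round(4)) for a in(.1,.12,.143)])
st=r.read_state();t,g,Rm=tool(st,[.4768,-.1462,.13]);print("shift",t.round(4),g.round(4),Rm[:,0].round(3),st["qpos"].round(2))
E
```

```text
clock: 16.08
tcp_pos: [0.5685, -0.187, 0.3985]
tcp_rot: [0.986, -0.166, 0.002, -0.0]
ft_force: [0.0, -0.5, -0.2]
opening: 0.0497
finger_force: 0.0
scene 62 [ 0.575  -0.1847  0.1932]
red 168 [array([ 0.4833, -0.1443,  0.1   ]), array([ 0.4831, -0.1444,  0.1196]), array([ 0.4817, -0.1453,  0.1433])]
wrist 408 [ 0.5708 -0.185   0.1938]
red 142 [array([nan, nan, nan]), array([nan, nan, nan]), array([ 0.4804, -0.1476,  0.1439])]
shift [-0.0992 -0.0084  0.1067] [ 0.5678 -0.1868  0.2367] [ 0.944 -0.329 -0.   ] [ 0.01  0.24 -0.18 -0.   -1.15  1.23]<stdin>:8: RuntimeWarning: Mean of empty slice.
  ret = um.true_divide(
```

The bar top is at z 0.1935, so its end is at 0.0435, on the pad. Next I move over the grip and descend with the fingers straddling it.

```bash
python3 jog.py '-0.049 -0.0045 0 0 0 0 0.05;-0.049 -0.0045 0 0 0 0 0.05;0 0 0 0 0 0.08 0.05;0 0 0.03 0 0 0 0.05;0 0 0.04 0 0 0 0.05;0 0 0.037 0 0 0 0.05;0 0 0 0 0 0 0.05;0 0 0 0 0 0 0.05' 20; python3 look.py w5
```

```text
clock: 17.18
tcp_pos: [0.4788, -0.1462, 0.2896]
tcp_rot: [0.979, -0.206, 0.0, 0.0]
ft_force: [0.5, 0.8, 0.5]
opening: 0.0499
finger_force: 0.0
grasp [ 0.4793 -0.1462  0.1311] x [ 0.915 -0.403  0.002] q [ 0.1   0.18 -0.52  0.   -0.86  1.06] F [-0.5  0.3  0.2]
```

View pics/w5.png

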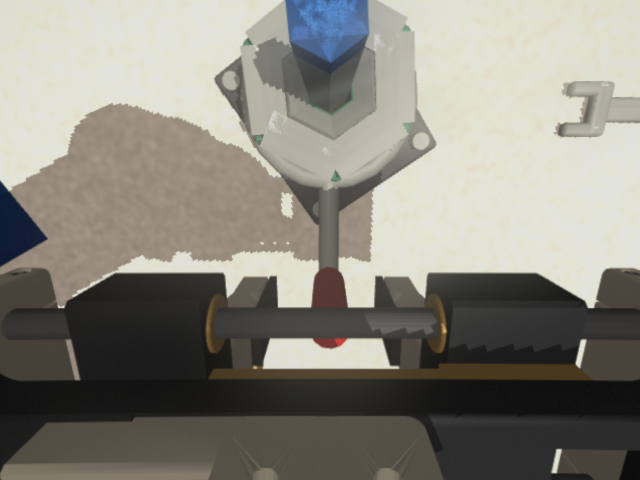

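The wrist view shows the red grip at (329,308), centred between the fingers, with the lever running straight towards the bore. I close to a loose cage and swing along the arc.

```bash
python3 jog.py '0 0 0 0 0 0 0.022;0 0 0 0 0 0 0.022;0 0 0 0 0 0 0.022;0 0.005 0 0 0 -0.05 0.022;0.0002 0.005 0 0 0 -0.05 0.022;0.0002 0.005 0 0 0 -0.05 0.022;0.0002 0.005 0 0 0 -0.05 0.022;0.0002 0.005 0 0 0 -0.05 0.022' 20; python3 jog.py '0.0002 0.005 0 0 0 -0.05 0.022;0.0002 0.005 0 0 0 -0.05 0.022;0.0002 0.005 0 0 0 -0.05 0.022;0.0002 0.005 0 0 0 -0.05 0.022;0.0002 0.005 0 0 0 -0.05 0.022;0.0002 0.005 0 0 0 -0.05 0.022'; python3 look.py w6; python3 - <<'E'
from h import *
from workcell import r
s=r.read_state();g=tool(s,[0,0,0])[1];d=g[:2]-[.568,-.1866];print("r",np.hypot(*d),"lever~",(np.degrees(np.arctan2(d[1],d[0]))%360-156.8)*np.pi/180)
E
```

```text
clock: 18.23
tcp_pos: [0.4712, -0.1699, 0.289]
tcp_rot: [0.997, -0.082, -0.0, -0.0]
ft_force: [-0.6, 3.9, 1.7]
opening: 0.0222
finger_force: 1.8
clock: 18.98
tcp_pos: [0.4708, -0.1999, 0.2888]
tcp_rot: [0.998, 0.068, -0.001, -0.0]
ft_force: [-3.0, 3.3, 3.0]
opening: 0.0221
finger_force: 1.8
grasp [ 0.4709 -0.2001  0.1298] x [ 0.99   0.139 -0.001] q [-0.02  0.2  -0.5  -0.   -0.87  1.73] F [-0.9  2.   0.4]
r 0.09808033776019819 lever~ 0.5434965420748953
```

```bash
cat > lev.py <<'E'
from h import *
from workcell import r
s=r.read_state();g=tool(s,[0,0,0])[1];d=g[:2]-[.568,-.1866];print("r",np.hypot(*d).round(4),"lever~",((np.degrees(np.arctan2(d[1],d[0]))%360-156.8)*np.pi/180).round(3),"F",s["ft_force"].round(1))
E
python3 jog.py '0.0001 0.005 0 0 0 -0.05 0.022;0.0001 0.005 0 0 0 -0.05 0.022;0.0001 0.005 0 0 0 -0.05 0.022;0.0001 0.005 0 0 0 -0.05 0.022;0.0001 0.005 0 0 0 -0.05 0.022;0.0001 0.005 0 0 0 -0.05 0.022;0.0001 0.005 0 0 0 -0.05 0.022'; python3 lev.py; python3 jog.py '0.0001 0.005 0 0 0 -0.05 0.022;0.0001 0.005 0 0 0 -0.05 0.022;0.0001 0.005 0 0 0 -0.05 0.022'; python3 lev.py
```

```text
clock: 19.9
tcp_pos: [0.4816, -0.2331, 0.2888]
tcp_rot: [0.971, 0.24, -0.0, -0.0]
ft_force: [-2.3, 4.5, 1.0]
opening: 0.0221
finger_force: 1.7
r 0.0982 lever~ 0.897 F [-2.3  4.5  1. ]
clock: 20.27
tcp_pos: [0.4895, -0.2458, 0.2888]
tcp_rot: [0.95, 0.313, -0.0, -0.0]
ft_force: [-1.3, 3.0, 1.7]
opening: 0.0225
finger_force: 1.7
r 0.0983 lever~ 1.049 F [-1.3  3.   1.7]
```

```bash
python3 jog.py '0.0001 0.005 0 0 0 -0.05 0.022;0.0001 0.005 0 0 0 -0.05 0.022;0.0001 0.003 0 0 0 -0.03 0.022'; python3 lev.py; python3 jog.py '0 0.002 0 0 0 -0.02 0.022;0 0.001 0 0 0 0 0.022'; python3 lev.py
```

```text
clock: 20.65
tcp_pos: [0.4981, -0.2558, 0.2888]
tcp_rot: [0.928, 0.373, -0.0, -0.0]
ft_force: [-1.3, 4.0, 0.8]
opening: 0.0222
finger_force: 1.6
r 0.0984 lever~ 1.184 F [-1.3  4.   0.8]
clock: 20.9
tcp_pos: [0.4999, -0.2577, 0.2887]
tcp_rot: [0.924, 0.382, -0.0, -0.001]
ft_force: [-3.4, 7.9, 5.2]
opening: 0.0224
finger_force: 4.3
r 0.0985 lever~ 1.21 F [-3.4  7.9  5.2]
```

```bash
python3 jog.py '0 0.001 0 0 0 0 0.022;0 0.001 0 0 0 0 0.022'; python3 lev.py
```

```text
clock: 21.15
tcp_pos: [0.5004, -0.2582, 0.2886]
tcp_rot: [0.924, 0.382, -0.001, -0.002]
ft_force: [-8.5, 17.1, 11.0]
opening: 0.0224
finger_force: 8.6
r 0.0986 lever~ 1.212 F [-8.5 17.1 11. ]
```

The force has risen to about 20 N with no further motion, so the lever is on its end stop. I back off, open, lift and check.

```bash
python3 jog.py '0 -0.004 0 0 0 0 0.03;0 0 0 0 0 0 0.05;0 0 0 0 0 0 0.05;0 0 -0.03 0 0 0 0.05;0 0 -0.05 0 0 0 0.05;0 0 -0.05 0 0 0 0.05;-0.05 0 0 0 0 0 0.05;0 0 0 0 0 0 0.05'; python3 - <<'E'
from h import *
from workcell import r
for n in("scene","top","wrist"):
    c=r.capture(n);P=cloud(c);z=P[...,2];H=hsv(c)
    m=((z>.18)&(z<.205)&(np.hypot(P[...,0]-.568,P[...,1]+.187)<.02)&(H[...,0]>95)&(H[...,0]<130)&(H[...,1]>80))
    print(n,m.sum(),np.median(P[m],0).round(4) if m.any() else "")
    m=(((H[...,0]<6)|(H[...,0]>174))&(H[...,1]>150)&(z>.138)&(z<.15)&(np.hypot(P[...,0]-.568,P[...,1]+.187)<.13))
    if m.any(): p=P[m].mean(0);print("red",m.sum(),p.round(4),np.radians(np.degrees(np.arctan2(p[1]+.1866,p[0]-.568))%360-156.8))
    if n=="scene": cv2.imwrite("pics/end.png",c["pixels"][:,:,::-1])
E
```

```text
clock: 22.15
tcp_pos: [0.4619, -0.2934, 0.4198]
tcp_rot: [0.924, 0.382, 0.001, 0.0]
ft_force: [0.8, 0.6, -0.5]
opening: 0.0499
finger_force: 0.0
scene 62 [ 0.5743 -0.1855  0.1933]
red 40 [ 0.5026 -0.255   0.1432] 1.2126766596405332
top 22 [ 0.5745 -0.1879  0.1952]
wrist 387 [ 0.565  -0.1894  0.1939]
```

View pics/end.png

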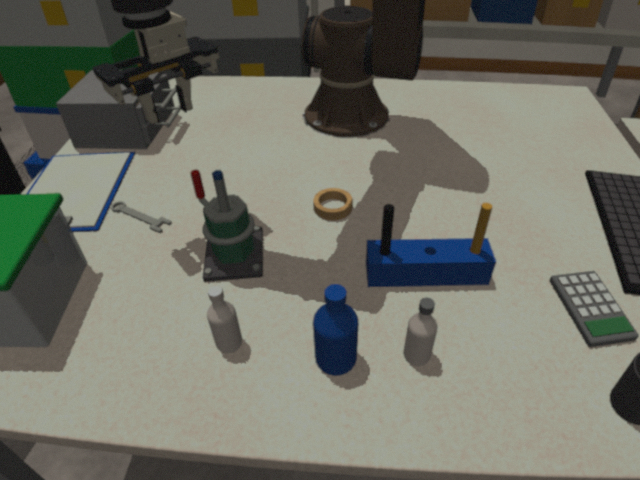

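The scene view shows the bar upright in the collet at (221,185), its top unchanged at z 0.193. The lever is closed with the grip at (198,185), and nothing else has moved. Handing in.

```bash
python3 -c "
from workcell import r
print(r.finish_job())"
```

```text
the job is handed in; nothing more can be done
None
```

The hex bar is home on the depth stop and clamped, with the lever on its closed end stop. The other bars, the bottles and the tape roll look unmoved in the final picture; the job was handed in after about 22 s on the robot's clock, and no verdict came back.

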